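Shut the rolling serving-kit case and draw out its pull handle

ROBOT

A 7-joint arm with a two-finger parallel gripper is mounted at the origin on the work surface. World frame = base frame: x ahead of the robot, y to its left, z up, the work surface at z = 0. Lengths are in m, angles in rad, forces in N, time in s.
With the tool pointing down it reaches from about 0.425 to 0.875 m from the base axis. Payload 4.7 kg.
Tool frame: the origin (TCP) lies between the finger pads; the fingertips stand 14 mm ahead of it and the grasp point (between the pads) lies 5 mm behind it; z points along the fingers, y is the line along which they close (so a half turn about z gives the same grasp; the last joint's range is limited). The gripper opens to 87 mm and grips with 3 to 60 N. Pads are 19 mm wide; open, the fingers measure 117 mm over their backs; the gripper's body (75 mm by 190 mm) begins 51 mm behind the grasp point.
Start: joints at [-1.103, 0.321, -0.07, 1.45, 0.023, 1.371, -0.057], TCP at [0.285, 0.584, 0.237] pointing down, gripper open.
Joint ranges: [-2.86, 2.86], [-0.3, 2.09], [-1.38, 1.24], [0.06, 2.45], [-1.56, 4.7], [0.09, 2.05], [-2.69, 2.69]. Speed limits (rad/s): [2.57, 2.57, 3.14, 3.14, 3.14, 3.14, 3.14].

INTERFACE

Orientations are given as a rotation vector (axis times angle).
In Python, from bench import ctrl gives the robot as it stands.
- The arm moves only by the shell command python3 -m inch 'ROWS' [OPENING] [FORCE]. ROWS is JSON, a list of rows, each a list of 6 numbers: the shift along the world's x, y, z in mm, then the turn, a rotation vector about the world's x, y, z in degrees. In form: [[tx, ty, tz, rx, ry, rz], ...]. A call has 1 to 20 rows; each row is the pose to reach, as a shift and turn from the pose commanded when the call began; what a row does not reach only later rows make up. A row lasts 1/8 s, in which the tool goes at most 62.5 mm and 10.7 degrees, less where a joint would pass 70% of its speed; a pose out of reach is approached as far as the arm can. A call with a gripper value outside its range is refused whole. OPENING is the finger opening in mm, from 0 to 87, set as the call begins (- or left out, the last holds). The fingers move at their own pace and stop on an object; FORCE is the grip in N (left out, the last holds). Time passes only in rows, so rows that repeat a pose let the fingers close. It gives the time, the measured TCP pose, the force, the opening and the grip force at its end, in the units of the state.
- ctrl.get_state(): the state, without advancing time (a new reading comes with each control period).
- ctrl.get_image(name): name is "scene" or "side" or "wrist"; returns (picture, depth): 480x640x3 uint8, red, green, blue; 480x640 float32, m along the optical axis (not along the pixel's ray), 0 where there is no reading.
- ctrl.camera_params(name): a dict with "mtx" (3x3 intrinsics, pixels), "T" (4x4, takes a point from camera to world coordinates). Camera axes: x right, y down, z forward; pixel columns grow to the right and rows downward; lengths in m; the calibration is good to about 2 mm. The wrist camera is an equidistant fisheye: a pixel r from the principal point sees the ray r / f radians off the axis. A picture is of the moment at which its call begins: read the wrist's pose just before it. camera_params takes no time and is no camera call; for the wrist camera it gives the pose at the moment of the call.
- ctrl.close_job(): hands the job in; it is judged then, once.
The state is a dict: "time": time; "joint_positions": joint angles; "qd": joint speeds; "joint_torque": joint torques, N m; "position": TCP position; "tool_rot": TCP orientation; "ft_force": force on the tool from outside, world axes, zero at the start; "torque": the same for the moment, N m; "grip_width": opening from 0.0 (shut) to 1.0 (fully open); "grip_force": force on a finger pad.
Only numpy, scipy, OpenCV 4.12 (cv2) and the standard library are available. Lean on these libraries where they do the work, as an engineer would, in place of code of your own. Each camera call takes 0.05 s, during which the arm holds its last target. There are 200 camera calls.

TASK

The flat grey rolling case on the table is packed: press its lid down along the front edge until it snaps fully shut past its catches. Then squeeze the release button in the grip of its telescopic pull handle, draw the handle straight out past its first stop to the second stop, where it is fully out, and finish there still gripping the handle and holding it out. Leave everything else on the table where it stands.

Things in the scene. Friction and masses are not known exactly. Their poses are not given: they have to be found in the camera images.
- case: rolling case lying flat, firm in place: grey shell, aluminium rim, 400 mm wide, 320 deep, 112 high when shut (base 80 + lid 32). Origin: foot of the middle of its front wall (the one with the pull handle), on the table; x points level from there towards the hinge at the back, z up. Bumpers stick out 54 mm from the front wall 100 to 124 mm either side of the middle, up to 77 mm high
- lid_edge (a point): the spot on the lid's top face to press: middle of its width, 20 mm in from its front edge; it swings with the lid. The lid is 32 mm high, flat there (3 mm ribs start 60 mm further in)
- lid_hinge (a point): middle of the lid's hinge line, at the back of the case, 80 mm above the table; the hinge line runs along the case's y axis. lid_edge lies 300 mm in front of it and, with the lid shut, 32 mm above it
- lid (a joint): opening angle of the lid, rad: 0 shut, grows as the front edge rises; starts ajar at 0.25 to 0.42. The stiff hinge leaves it where it is put (1 to 4 N at the front edge moves it). From 0.038 its strikers meet two sprung catches, which take about 15 N at the front edge to snap past (dead point 0.019) and then hold it shut
- grip (a point): centre of the handle's grip: a level black bar, 150 mm long along the case's y, 24 thick along its x, 26 high, centre 66 mm above the table; stowed 60 mm in front of the front wall (48 mm clear gap behind the bar). Two 13 mm aluminium tubes, 62 mm either side of its middle, carry it out of the case
- handle (a joint): how far the handle is drawn out along minus x of the case, m: 0 stowed, first stop 0.12, second stop 0.24 = fully out. Slides with about 4 N and stays where left. A pin locks it at 0, 0.12 and 0.24 while the button is out; with the button kept in it runs free past the first stop; let out on the way, the pin snaps in at the next stop and the button must be pressed again
- button_face (a point): middle of the outer face of the release button: 36 mm along the bar, 16 high, in the middle of the grip's face away from the case, standing 6 mm proud of it when out (18 mm from the grip's centre); fingers closing on the bar, one behind it and one on the button, press it in
- release (a joint): how far the release button is pressed towards the case, m: 0 out, 0.005 fully in; needs 4 N to start, 8 N fully in, and the lock is free from about 0.0042
- shaker_mid (a point): bystander: steel shaker, 66 mm wide, 94 mm high; its centre
- jar_mid (a point): bystander: glass jar with steel lid, 68 mm wide, 95 mm high; its centre
- tape_mid (a point): bystander: roll of packing tape lying flat, 100 mm wide, 48 mm high; its centre
- carton_mid (a point): bystander: small carton, 55 x 75 mm, 120 mm high; its centre
- tin_mid (a point): bystander: food tin, 75 mm wide, 110 mm high; its centre
- squeeze_mid (a point): bystander: white squeeze bottle, 60 mm wide, 190 mm high; a point on its axis, 80 mm up

How it is judged:
By the outcome, as a careful person would: the job done as asked, in the order asked, and still so for the second after the job is handed in, while the arm keeps its last pose, push and grip.
It also fails if it takes over 48 s, if anything falls off the work surface, if the arm or the gripper's body presses on something with over 40 N, if the wrist force passes 120 N, or if a joint passes its speed limit or range.

## Working session

There is one attempt and no reset: what is moved stays moved. The work goes in short steps, Python scripts to look and compute and a shell command to move; the robot and the scene stay as the last step left them, time stands still between calls to the robot, and variables do not carry over. Pictures are saved under pics/ and viewed, at most 10 in all, crops included, and the job is handed in when it is done.

```bash
mkdir -p pics
cat > h.py <<'E'
import numpy as np,cv2
from bench import ctrl
def pts(name):
    p=ctrl.camera_params(name); im,d=ctrl.get_image(name)
    K=np.array(p["mtx"]);T=np.array(p["T"])
    v,u=np.mgrid[0:480,0:640]
    c=np.stack([(u-K[0,2])/K[0,0]*d,(v-K[1,2])/K[1,1]*d,d],-1)
    return im,d,c@T[:3,:3].T+T[:3,3]
E
python3 - <<'E'
from h import *
for n in("scene","side"):
    im,d,P=pts(n); np.savez(f"{n}.npz",im=im,d=d,P=P)
    cv2.imwrite(f"pics/{n}.png",im[:,:,::-1])
    print(n,ctrl.camera_params(n)["T"])
print(ctrl.get_state())
E
```

```text
scene [[-0.64025226  0.45548481 -0.61855528  1.5524918 ]
 [ 0.76815386  0.37534942 -0.51870268  0.79336665]
 [-0.00408682 -0.80724618 -0.59020073  1.01401034]
 [ 0.          0.          0.          1.        ]]
side [[-8.69404881e-01 -3.29403150e-01  3.68278044e-01 -1.92513555e-01]
 [-4.94098414e-01  5.77520866e-01 -6.49874147e-01  1.32524920e+00]
 [ 1.38233631e-03 -7.46969353e-01 -6.64857034e-01  1.49905262e+00]
 [ 0.00000000e+00  0.00000000e+00  0.00000000e+00  1.00000000e+00]]
{'time': 0.1, 'joint_positions': array([-1.10287863,  0.32173528, -0.07009565,  1.45155331,  0.02262454,
        1.37082419, -0.05688576]), 'qd': array([-0.00109392, -0.0018019 , -0.00054576, -0.00294219, -0.00043275,
        0.00084304, -0.00034068]), 'joint_torque': array([-3.92668971e-04, -4.92568231e+01, -4.05879216e-01, -3.13404679e+01,
       -6.41278666e-02,  3.94790818e-02,  5.83521114e-05]), 'position': array([0.28479384, 0.58375342, 0.23557965]), 'tool_rot': array([-7.06603447e-01, -3.06081223e+00,  2.68735701e-03]), 'ft_force': array([ 0.30550324,  0.76420376, -0.39351532]), 'torque': array([ 0.01083709,  0.00382426, -0.0448711 ]), 'grip_force': 0.0, 'grip_width': 0.9992979232330501}
```

View pics/scene.png

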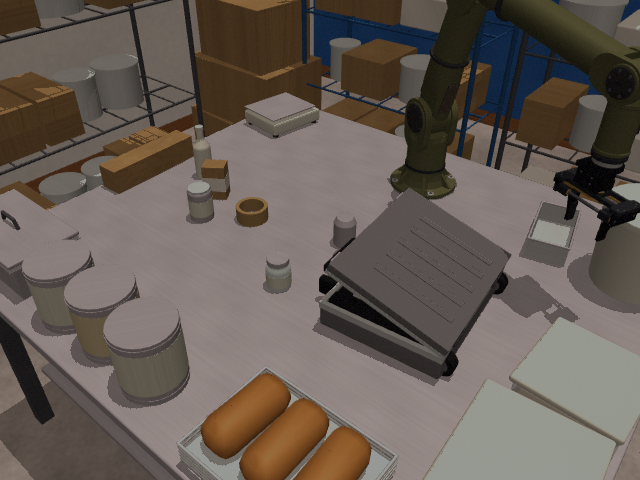

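View pics/side.png

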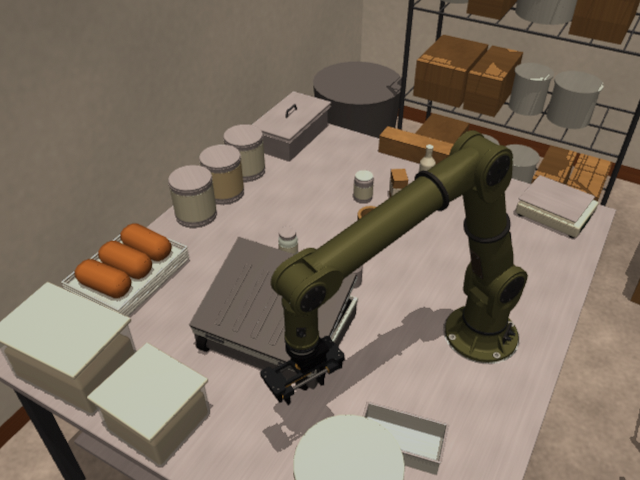

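The scene view shows the case with its lid ajar: hinge edge at (443,350)–(505,265), raised front edge at (330,265)–(410,193). The shaker is near (345,230) and the jar near (278,270). In the side view the arm hides the handle.

Run:
```python
from h import *
z=np.load("scene.npz");P=z["P"];im=z["im"]
print(P[300,440],P[265,420])
for u,v in[(410,196),(505,262),(443,347),(333,265),(324,305),(440,362),(278,262),(345,220),(250,205),(325,285)]: print(u,v,P[v,u].round(3),im[v,u])
# lid plane: RANSAC from seed patch
seed=P[255:290,380:450].reshape(-1,3)
c=seed.mean(0);n=np.linalg.svd(seed-c)[2][2];n*=np.sign(n[2])
for t in(.008,.004):
    m=(abs((P-c)@n)<t)
    m[:180]=0;m[370:]=0;m[:,:310]=0;m[:,530:]=0
    m&=P[...,2]>.08
    k,l,s,_=cv2.connectedComponentsWithStats(m.astype(np.uint8));i=l[270,420];m=l==i
    Q=P[m];c=Q.mean(0);n=np.linalg.svd(Q-c,full_matrices=False)[2][2];n*=np.sign(n[2])
print("n",n,"tilt",np.arccos(n[2]),m.sum())
e=np.cross(n,[0,0,1]);e/=np.linalg.norm(e)   # along hinge
f=np.cross(e,n)
uv=np.c_[(Q-c)@e,(Q-c)@f].astype(np.float32)
r=cv2.minAreaRect(uv);print(r)
for b in cv2.boxPoints(r): print((c+b[0]*e+b[1]*f).round(4))
a=np.degrees(np.arctan2(f[1],f[0]));print("f",f,"e",e)
```

```text
[0.62800588 0.40556692 0.1300478 ] [0.58452372 0.32290657 0.16272754]
410 196 [0.393 0.173 0.202] [89 82 79]
505 262 [0.376 0.453 0.109] [90 82 79]
443 347 [0.74  0.477 0.118] [77 69 67]
333 265 [0.763 0.199 0.211] [90 82 80]
324 305 [0.766 0.178 0.078] [80 77 72]
440 362 [0.737 0.476 0.067] [85 80 76]
278 262 [ 0.73  -0.003  0.096] [139 127 125]
345 220 [0.466 0.014 0.094] [135 123 122]
250 205 [ 0.511 -0.327  0.026] [72 52 29]
325 285 [0.694 0.124 0.063] [9 6 7]
n [-0.17674834  0.10602119  0.97852927] tilt 0.20759578497600942 1035
((0.0011757039465010166, -0.01187896728515625), (0.043065689504146576, 0.45718976855278015), 6.4697699546813965)
[0.7626 0.1832 0.2037]
[0.4079 0.456  0.11  ]
[0.434  0.4903 0.111 ]
[0.7887 0.2175 0.2047]
f [ 0.83914019 -0.50335204  0.2061079 ] e [ 0.51439651  0.85755247 -0.        ]
```

Run:
```python
from h import *
z=np.load("scene.npz");P=z["P"]
m=np.zeros((480,640),np.uint8)
cv2.fillPoly(m,[np.array([(408,205),(490,262),(438,335),(345,262)])],1)
Q=P[m>0];Q=Q[Q[:,2]>.09]
for t in(.02,.006,.004):
    A=np.c_[Q[:,:2],np.ones(len(Q))];w=np.linalg.lstsq(A,Q[:,2],rcond=None)[0]
    Q=Q[abs(A@w-Q[:,2])<t]
n=np.r_[-w[:2],1];n/=np.linalg.norm(n);c=Q.mean(0);print(len(Q),"n",n,"tilt",np.arccos(n[2]))
M=(abs((P-c)@n)<.006)&(P[...,2]>.09);M[:180]=0;M[370:]=0;M[:,:310]=0;M[:,530:]=0
M=cv2.morphologyEx(M.astype(np.uint8),cv2.MORPH_OPEN,np.ones((3,3)))
l=cv2.connectedComponents(M)[1];Q=P[l==l[255,420]]
e=np.cross(n,[0,0,1]);e/=np.linalg.norm(e);f=np.cross(e,n)
uv=np.c_[(Q-c)@e,(Q-c)@f].astype(np.float32)
r=cv2.minAreaRect(uv);print(r)
B=[(c+b[0]*e+b[1]*f) for b in cv2.boxPoints(r)]
print(np.round(B,4)); print("e",e,"f",f)
```

```text
3845 n [-0.03680604  0.30047984  0.95307774] tilt 0.3075511977024841
((-0.03288905322551727, -0.004125803709030151), (0.40597254037857056, 0.3232373595237732), 1.617160677909851)
[[0.364  0.1459 0.209 ]
 [0.3356 0.4527 0.1112]
 [0.7398 0.4912 0.1147]
 [0.7681 0.1844 0.2125]]
e [ 0.99258137  0.12158215 -0.        ] f [ 0.11587724 -0.94600721  0.30272565]
```

```bash
python3 -m inch '[[20,-20,50,0,0,4],[55,-70,64,0,0,8],[90,-125,64,0,0,12],[125,-175,64,0,0,16],[160,-225,64,0,0,20],[195,-275,64,0,0,24],[230,-325,64,0,0,28],[260,-370,64,0,0,31.4],[279,-400,64,0,0,31.4],[279,-400,40,0,0,31.4],[279,-400,15,0,0,31.4],[279,-400,5,0,0,31.4],[279,-400,5,0,0,31.4]]' 0 20
```

```text
time: 1.72
position: [0.5636, 0.1842, 0.241]
tool_rot: [0.148, -3.137, 0.001]
ft_force: [0.0, 0.1, 0.3]
grip_width: 0.002
grip_force: 0.0
```

```bash
python3 -m inch '[[0,0,-15,0,0,0],[0,0,-25,0,0,0],[0,-2,-32,0,0,0],[0,-5,-40,0,0,0],[0,-8,-48,0,0,0],[1,-10,-56,0,0,0],[1,-13,-64,0,0,0],[1,-15,-70,0,0,0],[1,-17,-78,0,0,0],[2,-19,-86,0,0,0],[2,-20,-94,0,0,0],[2,-21,-100,0,0,0],[2,-21,-103,0,0,0],[2,-21,-103,0,0,0]]'
```

```text
time: 3.48
position: [0.5654, 0.1628, 0.138]
tool_rot: [0.148, -3.137, 0.001]
ft_force: [0.2, 0.2, -0.6]
grip_width: 0.002
grip_force: 0.0
```

```bash
python3 -m inch '[[0,0,-3,0,0,0],[0,0,-6,0,0,0],[0,0,-9,0,0,0],[0,0,-11,0,0,0],[0,0,-13,0,0,0],[0,0,-13,0,0,0],[0,0,-13,0,0,0]]'
```

```text
time: 4.35
position: [0.566, 0.1623, 0.1264]
tool_rot: [0.147, -3.138, 0.001]
ft_force: [-2.8, -1.8, 6.9]
grip_width: 0.005
grip_force: 3.7
```

```bash
python3 -m inch '[[0,0,-2,0,0,0],[0,0,-4,0,0,0],[0,0,-4,0,0,0]]'; python3 -m inch '[[0,0,-2,0,0,0],[0,0,-2,0,0,0]]'
```

```text
time: 4.72
position: [0.5661, 0.1623, 0.1261]
tool_rot: [-0.147, 3.138, 0.0]
ft_force: [-9.9, -4.1, 25.4]
grip_width: 0.006
grip_force: 13.1
time: 4.97
position: [0.5661, 0.1623, 0.126]
tool_rot: [-0.147, 3.138, 0.001]
ft_force: [-14.5, -5.2, 36.1]
grip_width: 0.005
grip_force: 17.9
```

```bash
python3 -m inch '[[0,0,20,0,0,0],[0,-5,60,0,0,0],[4,-40,110,0,0,0],[8,-81,130,0,0,0],[8,-81,130,0,0,0],[8,-81,130,0,0,0],[8,-81,130,0,0,0]]' 60 30
python3 - <<'E'
from h import *
print(ctrl.get_state()["position"])
p=ctrl.camera_params("wrist");im,d=ctrl.get_image("wrist");np.savez("w.npz",im=im,d=d,T=p["T"],K=p["mtx"]);print(p["mtx"])
cv2.imwrite("pics/w.png",im[:,:,::-1])
im,d,P=pts("scene");np.savez("s2.npz",im=im,d=d,P=P);cv2.imwrite("pics/s2.png",im[:,:,::-1])
Q=P[240:330,370:440].reshape(-1,3);Q=Q[abs(Q[:,2]-.112)<.03]
A=np.c_[Q[:,:2],np.ones(len(Q))];w=np.linalg.lstsq(A,Q[:,2],rcond=None)[0];print("lid slope",w,len(Q))
E
```

```text
time: 5.85
position: [0.5732, 0.0838, 0.2482]
tool_rot: [0.152, -3.136, -0.0]
ft_force: [1.1, 0.7, 0.1]
grip_width: 0.665
grip_force: 0.0
[0.57316969 0.08382564 0.2481931 ]
[[371.64829954   0.         325.58962827]
 [  0.         371.64829954 238.33937278]
 [  0.           0.           1.        ]]
lid slope [-0.01326045  0.00879832  0.11831527] 6258
```

View pics/w.png

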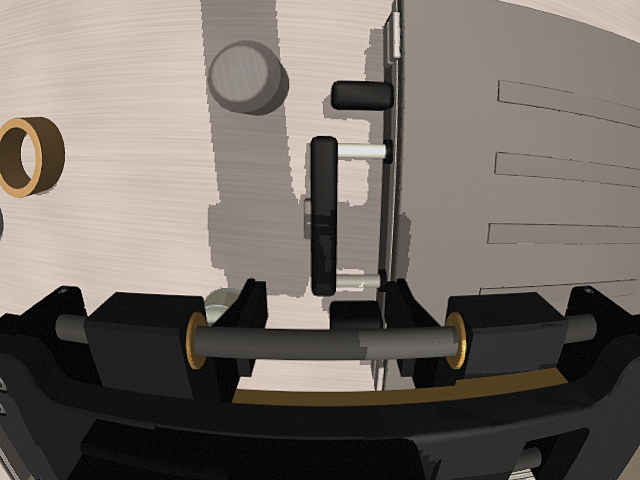

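View pics/s2.png

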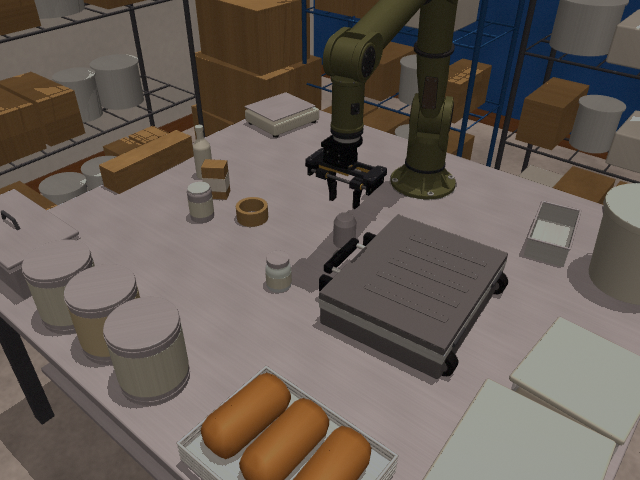

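The lid is down flat. In the wrist view the grip bar spans columns 312–337 and rows 137–295, with the button at (308,217). Now I'll cast rays onto its top plane.

Run:
```python
from h import *
z=np.load("w.npz");T=z["T"];K=z["K"]
def ray(u,v,h):
    x=np.array([u-K[0,2],v-K[1,2]]);r=np.hypot(*x);t=r/K[0,0]
    d=T[:3,:3]@np.r_[x/r*np.sin(t),np.cos(t)];s=(h-T[2,3])/d[2];return T[:3,3]+s*d
for n,u,v,h in[("top end",325,137,.079),("bottom end",325,295,.079),("L",313,250,.079),("R",337,250,.079),("btn",304,217,.074),("lidedge",396,100,.112),("lidedge",390,300,.112),("shaker",245,77,.094)]: print(n,ray(u,v,h).round(4))
print(T[:3,3])
```

```text
top end [0.5004 0.0768 0.079 ]
bottom end [0.645  0.0908 0.079 ]
L [0.6013 0.0757 0.079 ]
R [0.5992 0.0972 0.079 ]
btn [0.5728 0.065  0.074 ]
lidedge [0.4649 0.1276 0.112 ]
lidedge [0.6291 0.1454 0.112 ]
shaker [0.4553 0.0075 0.094 ]
[0.4931292  0.07662606 0.39643992]
```

```bash
python3 -m inch '[[0,0,-40,0,0,0],[0,0,-80,0,0,0],[0,0,-110,0,0,0],[0,0,-130,0,0,0],[0,0,-145,0,0,0],[0,0,-160,0,0,0],[0,0,-172,0,0,0],[0,0,-182,0,0,0],[0,0,-182,0,0,0]]' 58 30; python3 -m inch '[[0,0,0,0,0,0],[0,0,0,0,0,0],[0,0,0,0,0,0],[0,0,0,0,0,0],[0,0,0,0,0,0]]' 0 35
```

```text
time: 7.08
position: [0.5735, 0.0821, 0.0668]
tool_rot: [0.148, -3.137, 0.0]
ft_force: [-0.5, -0.9, -0.6]
grip_width: 0.662
grip_force: 0.0
time: 7.7
position: [0.5744, 0.0815, 0.068]
tool_rot: [-0.147, 3.137, -0.001]
ft_force: [0.9, -3.3, 1.6]
grip_width: 0.28
grip_force: 35.0
```

```bash
python3 -m inch '[[0.5,-5,0,0,0,0],[1,-10,0,0,0,0],[2,-20,0,0,0,0],[3,-30,0,0,0,0],[3,-30,0,0,0,0]]'
```

```text
time: 8.32
position: [0.5773, 0.0504, 0.068]
tool_rot: [-0.145, 3.138, -0.002]
ft_force: [-1.9, 0.5, 5.7]
grip_width: 0.278
grip_force: 35.0
```

```bash
python3 -m inch '[[1,-10,0,0,0,0],[2,-22,0,0,0,0],[3.5,-37,0,0,0,0],[5,-52,0,0,0,0],[6.5,-67,0,0,0,0],[8,-82,0,0,0,0],[9.5,-97,0,0,0,0],[11,-112,0,0,0,0],[12,-127,0,0,0,0],[13.5,-142,0,0,0,0],[15,-157,0,0,0,0],[16.5,-172,0,0,0,0],[18,-185,0,0,0,0],[19,-195,0,0,0,0],[19,-200,0,0,0,0],[19,-200,0,0,0,0]]'
```

```text
time: 10.32
position: [0.5957, -0.149, 0.068]
tool_rot: [0.146, -3.138, 0.001]
ft_force: [-2.6, 2.2, 6.5]
grip_width: 0.283
grip_force: 35.0
```

Now creep to the stop until the force rises.

```bash
python3 -m inch '[[0.5,-4,0,0,0,0],[1,-8,0,0,0,0],[1,-11,0,0,0,0],[1,-11,0,0,0,0]]'; python3 -m inch '[[0,-2,0,0,0,0],[0,-2,0,0,0,0]]'
python3 - <<'E'
from h import *
im,d,P=pts("scene");cv2.imwrite("pics/s3.png",im[150:350,200:500,::-1].repeat(2,0).repeat(2,1))
print(ctrl.get_state()["position"],ctrl.get_state()["ft_force"])
E
```

```text
time: 10.82
position: [0.5965, -0.1575, 0.0679]
tool_rot: [0.149, -3.137, -0.004]
ft_force: [-2.1, 5.1, 7.5]
grip_width: 0.284
grip_force: 35.0
time: 11.08
position: [0.5965, -0.1575, 0.0679]
tool_rot: [0.15, -3.136, -0.007]
ft_force: [-3.3, 8.5, 8.8]
grip_width: 0.285
grip_force: 35.0
[ 0.59650334 -0.15748903  0.06791756] [-3.21902182  8.42142485  9.15911684]
```

View pics/s3.png

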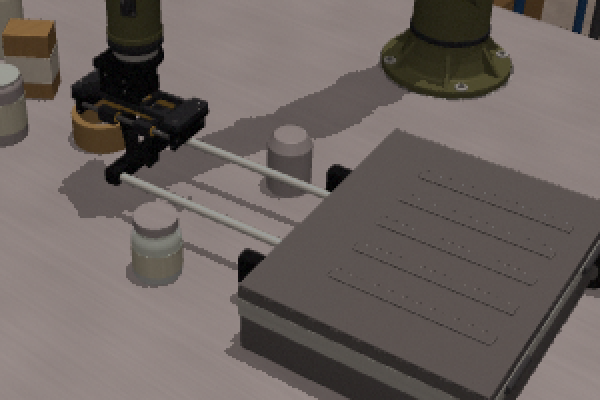

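The handle is fully out: it travelled 240 mm to a hard stop. In the crop the tubes run out to the gripper at about (130,165), the lid is flat, and the shaker (290,160) and jar (157,245) haven't been touched.

```bash
python3 -c "
from bench import ctrl
print(ctrl.close_job())"
```

```text
the job is handed in; nothing more can be done
None
```

The lid is pressed fully shut, the handle is drawn about 240 mm to its hard second stop and still gripped there, the shaker and jar beside it stand where they were, and the job is handed in at about 11 s; the hand-in returned no verdict.

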